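# Lids back on the washed pots

## Task

The four washed pots on the kitchen bench are ready to go back to the shelf: put each one's own lid on it, matching both the make (steel or blue enamel) and the size, so that every lid sits level and fully down in its pot. Set the lids down, do not let them drop, and leave the pots, the odd black lid with the red knob and the white ramekin where they are.

Things in the scene. Friction and masses are not known exactly. Their poses are not given: they have to be found in the camera images.
- steel_pot_small: the small steel pot: an empty open round pot, plain stainless-steel, straight-sided, outside diameter 88 mm, wall 3 mm, 60 mm high, loose on the bench, with two dark steel loop ears just below the rim that stick out 17 mm at its own +y and -y. Origin: centre of its underside; z up.
- blue_pot_small: the small blue pot: an empty open round pot, blue-enamelled with a black rim, outside diameter 88 mm, wall 3 mm, 60 mm high, loose on the bench, with two bright steel loop ears just below the rim that stick out 17 mm at its own +y and -y. Origin: centre of its underside; z up.
- steel_pot_large: the large steel pot: an empty open round pot, plain stainless-steel, straight-sided, outside diameter 120 mm, wall 3 mm, 72 mm high, loose on the bench, with two dark steel loop ears just below the rim that stick out 17 mm at its own +y and -y. Origin: centre of its underside; z up.
- blue_pot_large: the large blue pot: an empty open round pot, blue-enamelled with a black rim, outside diameter 120 mm, wall 3 mm, 72 mm high, loose on the bench, with two bright steel loop ears just below the rim that stick out 17 mm at its own +y and -y. Origin: centre of its underside; z up.
- steel_lid_small: small steel lid, for the small steel pot: flat stainless steel, 94 mm across, 110 g, lying lip down. The tapered lip under its plate (8 mm deep, 64 to 72 mm across) drops into the pot; the plate then rests on the rim, lid origin 52 mm above the pot's. Black knob: an upright cylinder 28 mm across, 24 to 48 mm above the origin (grip there from above, fingertips at 23 mm, clear of the plate). Origin: centre of the lip's underside; z up.
- blue_lid_small: small blue lid, for the small blue pot: domed blue enamel, black edge, 94 mm across, 110 g, lying lip down. The tapered lip under its plate (8 mm deep, 64 to 72 mm across) drops into the pot; the plate then rests on the rim, lid origin 52 mm above the pot's. Bright steel knob: an upright cylinder 28 mm across, 24 to 48 mm above the origin (grip there from above, fingertips at 23 mm, clear of the plate). Origin: centre of the lip's underside; z up.
- steel_lid_large: large steel lid, for the large steel pot: flat stainless steel, 126 mm across, 190 g, lying lip down. The tapered lip under its plate (8 mm deep, 96 to 104 mm across) drops into the pot; the plate then rests on the rim, lid origin 64 mm above the pot's. Black knob: an upright cylinder 28 mm across, 24 to 48 mm above the origin (grip there from above, fingertips at 23 mm, clear of the plate). Origin: centre of the lip's underside; z up.
- blue_lid_large: large blue lid, for the large blue pot: domed blue enamel, black edge, 126 mm across, 190 g, lying lip down. The tapered lip under its plate (8 mm deep, 96 to 104 mm across) drops into the pot; the plate then rests on the rim, lid origin 64 mm above the pot's. Bright steel knob: an upright cylinder 28 mm across, 24 to 48 mm above the origin (grip there from above, fingertips at 23 mm, clear of the plate). Origin: centre of the lip's underside; z up.
- odd_lid: an odd lid that belongs to none of these pots: black, domed, with a red knob, 110 mm in diameter, 48 mm high, lying lip down. To be left where it lies. Origin: centre of its underside; z up.
- ramekin: a white porcelain ramekin standing open upwards, 72 mm in diameter, 45 mm high; not part of the job, to be left where it stands. Origin: centre of its underside; z up.
There are look-alikes about, which are no part of the job. Leave any yellow look-alike of the steel_lid_large alone.

How it is judged:
At the end, for the whole second after the job is handed in: Each of the four lids sits on the pot of its own make and size: centred within 10 mm, height within 4 mm of seated, level within 0.08 rad, released, at rest; pots upright and, like the odd lid and the ramekin, within 40 mm of where they began (horizontal distance between steel_lid_small and steel_pot_small below 0.01 m and z of steel_lid_small in the frame of steel_pot_small between 0.048 and 0.056 m and angle between each of steel_lid_small, steel_pot_small, blue_lid_small, blue_pot_small, steel_lid_large, steel_pot_large, blue_lid_large, blue_pot_large's own z axis and vertical below 0.08 rad and linear speed of each of steel_lid_small, steel_pot_small, blue_lid_small, blue_pot_small, steel_lid_large, steel_pot_large, blue_lid_large, blue_pot_large, odd_lid, ramekin below 0.02 m/s and angular speed of each of steel_lid_small, blue_lid_small, steel_lid_large, blue_lid_large below 0.2 rad/s and distance of each of steel_pot_small, blue_pot_small, steel_pot_large, blue_pot_large, odd_lid, ramekin from where it was at the start of the episode below 0.04 m and horizontal distance between blue_lid_small and blue_pot_small below 0.01 m and z of blue_lid_small in the frame of blue_pot_small between 0.048 and 0.056 m and horizontal distance between steel_lid_large and steel_pot_large below 0.01 m and z of steel_lid_large in the frame of steel_pot_large between 0.06 and 0.068 m and horizontal distance between blue_lid_large and blue_pot_large below 0.01 m and z of blue_lid_large in the frame of blue_pot_large between 0.06 and 0.068 m and angle between each of odd_lid, ramekin's own z axis and vertical below 0.1 rad); the robot touches nothing.
It fails at once if a pot is shoved more than 40 mm from where it stood or tipped by more than 20 degrees (distance of any of steel_pot_small, blue_pot_small, steel_pot_large, blue_pot_large from where it was at the start of the episode above 0.04 m or angle between any of steel_pot_small, blue_pot_small, steel_pot_large, blue_pot_large's own z axis and vertical above 0.35 rad).
It fails at once if the odd lid or the ramekin is moved more than 40 mm (distance of any of odd_lid, ramekin from where it was at the start of the episode above 0.04 m).
It fails at once if a lid is let fall instead of set down (a lid out of the fingers moves faster than 0.7 m/s, a fall of about 25 mm) ((contact force between the fingers and steel_lid_small below 0.05 N and linear speed of steel_lid_small above 0.7 m/s) or (contact force between the fingers and blue_lid_small below 0.05 N and linear speed of blue_lid_small above 0.7 m/s) or (contact force between the fingers and steel_lid_large below 0.05 N and linear speed of steel_lid_large above 0.7 m/s) or (contact force between the fingers and blue_lid_large below 0.05 N and linear speed of blue_lid_large above 0.7 m/s)).
It also fails if it takes over 112 s, if anything falls off the work surface, if the arm or the gripper's body presses on something with over 40 N, if the wrist force passes 120 N, or if a joint passes its speed limit or range.

## Robot

A 7-joint arm with a two-finger parallel gripper is mounted at the origin on the work surface. World frame = base frame: x ahead of the robot, y to its left, z up, the work surface at z = 0. Lengths are in m, angles in rad, forces in N, time in s.
With the tool pointing down it reaches from about 0.425 to 0.8 m from the base axis. Payload 8.3 kg.
Tool frame: the origin (TCP) lies at the very end of the fingers, on their centre line; the grasp point (between the pads) lies robot.grip_depth behind it (robot.grip_depth is the distance from the TCP to the grasp point, in m); z points along the fingers, y is the line along which they close (so a half turn about z gives the same grasp; the last joint's range is limited). The gripper opens to 85 mm and grips with 20 to 120 N. Pads are 22 mm wide; open, the fingers measure 114 mm over their backs; the gripper's body (76 mm by 85 mm) begins 54 mm behind the grasp point. The pads swing forward as they close: fully open they stand 13 mm farther back than shut.
Start: joints at [1.239, 0.383, 0.016, 1.37, -0.006, 1.388, -0.046], TCP at [0.166, -0.603, 0.231] pointing down, gripper open.
Joint ranges: [-2.95, 2.95], [-0.25, 2.06], [-1.52, 1.56], [0.18, 2.33], [-1.44, 4.58], [0.02, 2.06], [-3.01, 3.01]. Speed limits (rad/s): [2.39, 2.39, 3.01, 3.01, 3.14, 3.14, 3.14].

## Interface

Orientations are given as a unit quaternion [w, x, y, z].
In Python, from bench import telemetry, eyes, job, robot gives the robot as it stands.
- The arm moves only by the tool move_arm, never from a script. Its argument "commands" is text: rows parted by semicolons, each of 7 numbers parted by spaces: the shift along the tool's x, y, z in m, then the turn, a rotation vector about the tool's x, y, z in degrees, then the gripper's target within -1 to 1 (fully open at 1, half-way at 0, shut at -1). In form: tx ty tz ax ay az claw; .... A call has exactly 10 rows; each row shifts and turns the commanded pose from where the row before left it, along the tool's axes as they then stand; what a row does not reach is not made up. A row lasts 1/8 s, in which the tool goes at most 62.5 mm and 10.7 degrees, less where a joint would pass 70% of its speed; a pose out of reach is approached as far as the arm can. A call is refused whole if a number of a shift passes 0.0625 or a number of a turn 10.7, either way. A call with a gripper value outside its range is refused whole. The fingers move at their own pace and stop on an object; "newtons" is the grip in N (left out, the last holds). Time passes only in rows, so rows that do not move let the fingers close, or fill a call up. It gives the time, the measured TCP pose, the force, the opening and the grip force at its end, in the units of the state.
- telemetry.read_state(): the state, without advancing time (a new reading comes with each control period).
- eyes.snapshot(name): name is "scene" or "side" or "wrist"; returns a dict with "frame" (420x560x3 uint8, blue, green, red), "fx", "fy", "cx", "cy" (pixels), "rvec" (rotation vector, rad) and "tvec" (3), from world to camera coordinates, as OpenCV has them; the wrist camera has in their place "hand_eye" (4x4, takes a point from camera to tool coordinates, whose origin is the TCP and whose axes are the flange's). Camera axes: x right, y down, z forward; pixel columns grow to the right and rows downward; lengths in m; the calibration is good to about 2 mm. The wrist camera is an equidistant fisheye: a pixel r from the principal point sees the ray r / f radians off the axis. A picture is of the moment at which its call begins: read the wrist's pose just before it. There is no depth.
- job.sign_off(): hands the job in; it is judged then, once.
The state is a dict: "clock": time; "joint_pos": joint angles; "qvel": joint speeds; "tau": joint torques, N m; "position": TCP position; "eef_rot": TCP orientation; "wrist_force": force on the tool from outside, world axes, zero at the start; "ft_torque": the same for the moment, N m; "finger_gap": finger opening in m; "grip_force": force on a finger pad.
Only numpy, scipy, OpenCV 4.12 (cv2) and the standard library are available. Lean on these libraries where they do the work, as an engineer would, in place of code of your own. Each camera call takes 0.05 s, during which the arm holds its last target. There are 200 camera calls.

## Working session

There is one attempt and no reset: what is moved stays moved. The work goes in short steps, Python scripts to look and compute and a tool call to move; the robot and the scene stay as the last step left them, time stands still between calls to the robot, and variables do not carry over. Pictures are saved under pics/ and viewed, at most 14 in all, crops included, and the job is handed in when it is done.

Besides the shell and the picture viewer there is one more tool, called after "Call:" by a JSON object that holds its "op" and its "data", one argument or row to a line. move_arm: Moves the arm, as the interface text tells. Its arguments: {"type":"object","properties":{"commands":{"type":"string"},"newtons":{"type":"number"}},"required":["commands"]}

```bash
ls; mkdir -p pics
python3 - <<'E'
from bench import telemetry, eyes, job, robot
import cv2,pickle
print(telemetry.read_state(), robot.grip_depth)
d={}
for n in ("scene","side"):
    s=eyes.snapshot(n); d[n]=s
    print(n,{k:v for k,v in s.items() if k!="frame"})
    cv2.imwrite(f"pics/{n}0.png",cv2.resize(s["frame"],(800,600),interpolation=cv2.INTER_CUBIC))
pickle.dump(d,open("snap0.pkl","wb"))
E
```

```text
pics
{'clock': 0.0, 'joint_pos': array([ 1.23911022,  0.38426766,  0.01638283,  1.37114921, -0.00633563,
        1.38822579, -0.04650524]), 'qvel': array([-0.00060797,  0.00157844,  0.00067129, -0.00085261, -0.000216  ,
        0.00071943, -0.0004664 ]), 'tau': array([ 1.83053453e-04, -6.27592850e+01,  8.44610352e-01, -3.71821189e+01,
        1.66198052e-02,  1.43039954e-02,  1.87776527e-05]), 'position': array([ 0.16588147, -0.60205496,  0.23026279]), 'eef_rot': array([-9.91399042e-04,  9.90979406e-01,  1.34010504e-01, -1.37298919e-04]), 'wrist_force': array([-0.80746216, -1.01494106,  0.31724156]), 'ft_torque': array([-0.01109529, -0.00607422,  0.00341377]), 'grip_force': 0.0, 'finger_gap': 0.08537902656230326} 0.0187
scene {'fx': 515.1085311537654, 'fy': 515.1085311537654, 'cx': 281.0553189206619, 'cy': 213.66665099321156, 'rvec': array([ 0.90210528,  2.48543765, -1.07241087]), 'tvec': array([ 0.41940492, -0.15484663,  1.75581512])}
side {'fx': 435.80172652872295, 'fy': 435.80172652872295, 'cx': 278.04523818096953, 'cy': 214.8132598370204, 'rvec': array([ 1.01320319, -2.44286612,  1.06943916]), 'tvec': array([0.32261879, 0.27901365, 1.05384817])}
```

View pics/scene0.png

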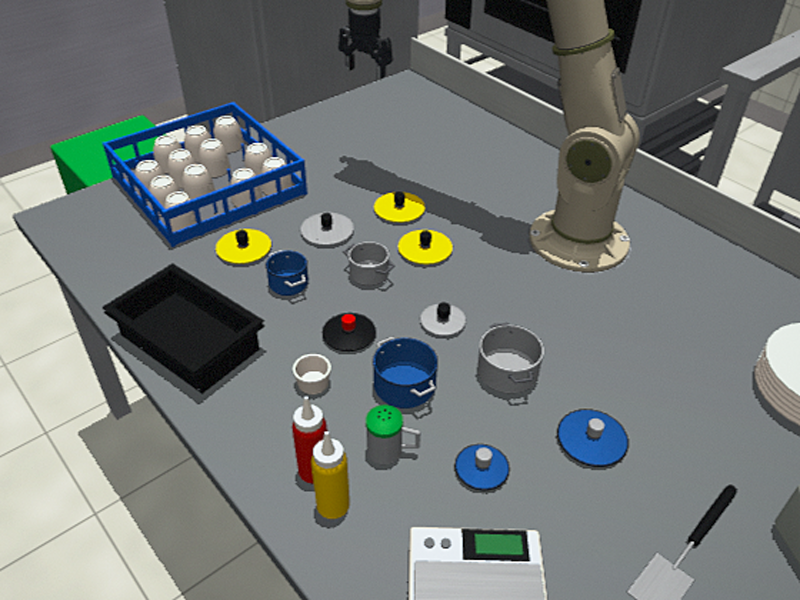

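View pics/side0.png

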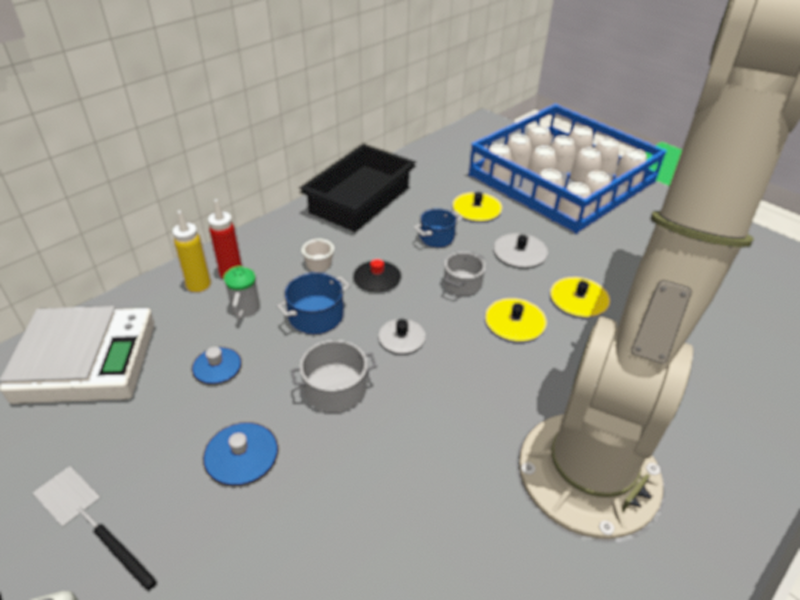

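Scene view (800x600): the steel discs are the large lid (327,228) and the small lid (443,318). The discs at (243,246), (399,207) and (425,247) are yellow look-alikes. The blue lids are small (482,467) and large (592,437). Next I back-project these and check them with model overlays in enlarged crops.

```bash
cat > h.py <<'E'
import numpy as np,cv2,pickle
def ray(s,uv,z):
    R,_=cv2.Rodrigues(s["rvec"]); c=-R.T@s["tvec"]
    d=R.T@np.array([(uv[0]-s["cx"])/s["fx"],(uv[1]-s["cy"])/s["fy"],1])
    return (c+d*(z-c[2])/d[2])[:2]
def proj(s,P):
    K=np.array([[s["fx"],0,s["cx"]],[0,s["fy"],s["cy"]],[0,0,1]])
    return cv2.projectPoints(np.asarray(P,float).reshape(-1,3),s["rvec"],s["tvec"],K,None)[0][:,0]
def circ(x,y,z,r,n=60):
    t=np.linspace(0,2*np.pi,n); return np.c_[x+r*np.cos(t),y+r*np.sin(t),0*t+z]
MOD={'sls':[(.048,.014),(.008,.047)],'bls':[(.048,.014),(.008,.047)],'sll':[(.048,.014),(.008,.063)],'bll':[(.048,.014),(.008,.063)],
'sps':[(.06,.044),(0,.044)],'bps':[(.06,.044),(0,.044)],'spl':[(.072,.06),(0,.06)],'bpl':[(.072,.06),(0,.06)]}
def overlay(s,pos,box,fn):
    x0,y0,x1,y1=box; k=min(800/(x1-x0),600/(y1-y0))
    im=cv2.resize(s["frame"][y0:y1,x0:x1],None,fx=k,fy=k,interpolation=cv2.INTER_CUBIC)
    for n,p in pos.items():
        for z,r in MOD[n]:
            q=((proj(s,circ(*p,z,r))+.5-[x0,y0])*k).astype(np.int32)
            cv2.polylines(im,[q],True,(0,255,255) if n[0]=='b' else (255,0,255),1)
    cv2.imwrite(fn,im)
E
python3 - <<'E'
from h import *
d=pickle.load(open("snap0.pkl","rb"))
px={'sll':((327,216),(522,239)),'sls':((443,307),(402,324)),'bls':((483,451),(213,351)),'bll':((596,422),(237,438)),
'bps':((287,262),(437,220)),'sps':((369,254),(465,265)),'bpl':((405,362),(315,297)),'spl':((511,345),(333,362))}
pos={}
for n,(a,b) in px.items():
    z=MOD[n][0][0]; p=ray(d['scene'],np.array(a)*.7,z); q=ray(d['side'],np.array(b)*.7,z)
    pos[n]=(p+q)/2; print(n,p.round(4),q.round(4),np.hypot(*pos[n]).round(3))
pickle.dump(pos,open("pos.pkl","wb"))
overlay(d['scene'],pos,(140,120,460,360),'pics/ov1.png'); overlay(d['side'],pos,(125,110,445,350),'pics/ov2.png')
E
```

```text
sll [ 0.4415 -0.4001] [ 0.4363 -0.3951] 0.592
sls [0.4426 0.004 ] [0.4353 0.006 ] 0.439
bls [0.6323 0.3103] [0.6345 0.3131] 0.706
bll [0.4348 0.3937] [0.439  0.3947] 0.588
bps [ 0.616  -0.3053] [ 0.6142 -0.2959] 0.685
sps [ 0.4621 -0.2149] [ 0.4586 -0.2142] 0.508
bpl [0.6164 0.0871] [0.5956 0.0938] 0.613
spl [0.4325 0.1819] [0.4378 0.1833] 0.472
```

View pics/ov1.png

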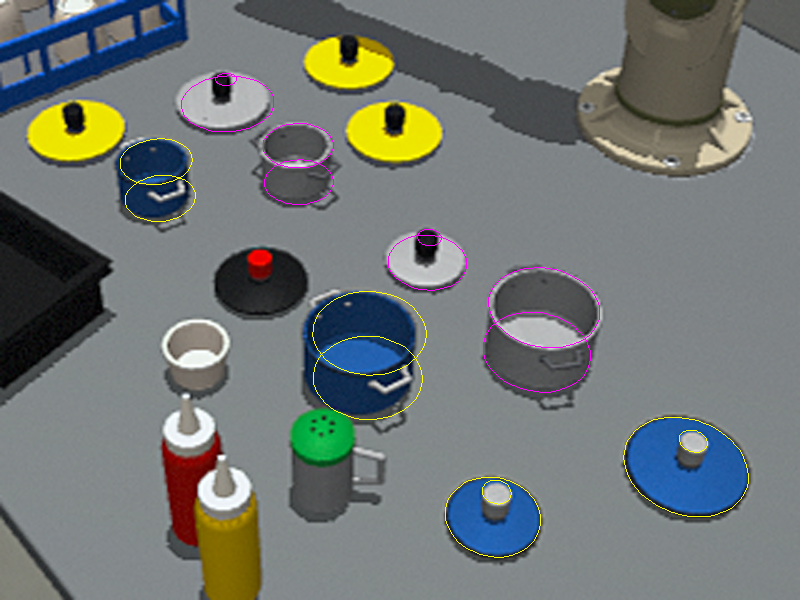

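View pics/ov2.png

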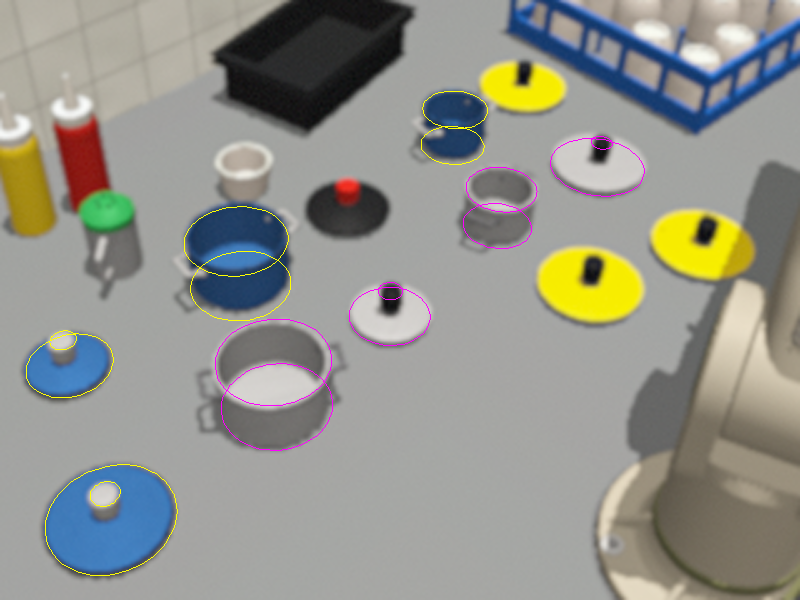

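The crops confirm the identities: the true steel large lid is grey at ov1 (225,100), and the yellow ones are at (75,130), (350,62) and (395,131). The overlays fit except blue_pot_large, whose scene rim centre is really at ov1 (360,331). I start with the large steel lid.

Call:
{"op": "move_arm", "data": {
  "commands": "0 0 0 0 0 7.7 1;0 0 0 0 0 7.7 1;0.0455 -0.034 0 0 0 0 1;0.0455 -0.034 0 0 0 0 1;0.0455 -0.034 0 0 0 0 1;0.0455 -0.034 0 0 0 0 1;0.0455 -0.034 0 0 0 0 1;0.0455 -0.034 0.04 0 0 0 1;0 0 0.04 0 0 0 1;0 0 0 0 0 0 1",
  "newtons": 60
}}

```text
clock: 1.35
position: [0.4327, -0.4, 0.1517]
eef_rot: [-0.002, 1.0, 0.001, -0.003]
wrist_force: [-0.2, 0.4, 0.6]
finger_gap: 0.0856
grip_force: 0.0
```

```bash
cat >> h.py <<'E'
from scipy.spatial.transform import Rotation as Ro
def wsnap(name,pts=None):
    """wrist picture, with model circles for objects drawn at pos"""
    from bench import telemetry,eyes
    st=telemetry.read_state(); s=eyes.snapshot("wrist"); w,x,y,z=st["eef_rot"]
    T=np.eye(4); T[:3,:3]=Ro.from_quat([x,y,z,w]).as_matrix(); T[:3,3]=st["position"]
    s["T"]=T@s["hand_eye"]; pickle.dump(s,open("w.pkl","wb"))
    return st,s
def wproj(s,P):
    P=np.asarray(P,float).reshape(-1,3); q=(P-s["T"][:3,3])@s["T"][:3,:3]
    h=np.hypot(q[:,0],q[:,1]); r=np.arctan2(h,q[:,2])/np.maximum(h,1e-9)
    return np.c_[s["cx"]+s["fx"]*r*q[:,0],s["cy"]+s["fy"]*r*q[:,1]]
def wray(s,uv,z):
    a=np.array([(uv[0]-s["cx"])/s["fx"],(uv[1]-s["cy"])/s["fy"]]); t=np.hypot(*a)
    d=s["T"][:3,:3]@np.array([*(a/t*np.sin(t)),np.cos(t)]); c=s["T"][:3,3]
    return (c+d*(z-c[2])/d[2])[:2]
def wover(s,pos,fn):
    k=10/7; im=cv2.resize(s["frame"],(800,600),interpolation=cv2.INTER_CUBIC)
    for n,p in pos.items():
        for z,r in MOD[n]:
            q=((wproj(s,circ(*p,z,r))+.5)*k).astype(np.int32); cv2.polylines(im,[q],True,(0,255,255) if n[0]=='b' else (255,0,255),1)
    cv2.imwrite(fn,im)
E
python3 - <<'E'
from h import *
d=pickle.load(open("snap0.pkl","rb")); pos=pickle.load(open("pos.pkl","rb"))
pos['bpl']=(ray(d['scene'],(284,252.4),.072)+ray(d['side'],(219.4,206.2),.072))/2
print(pos['bpl'],ray(d['scene'],(284,252.4),.072)); pickle.dump(pos,open("pos.pkl","wb"))
st,s=wsnap(0); print(st['position'],st['eef_rot'],{k:v for k,v in s.items() if k not in("frame",)})
wover(s,pos,"pics/w1.png")
E
```

```text
[0.60826458 0.08827806] [0.61307867 0.08519925]
[ 0.43271879 -0.39999052  0.1516856 ] [-2.45570018e-03  9.99992442e-01  5.72309002e-04 -2.95933006e-03] {'fx': 325.19226210127806, 'fy': 325.19226210127806, 'cx': 278.63818691870705, 'cy': 207.74289936770916, 'hand_eye': array([[ 4.80191775e-04, -9.55476756e-01, -2.95065988e-01,
         7.47964858e-02],
       [ 9.99999151e-01,  8.16323547e-04, -1.01599920e-03,
        -4.00655855e-04],
       [ 1.21163293e-03, -2.95065250e-01,  9.55476337e-01,
        -1.42320736e-01],
       [ 0.00000000e+00,  0.00000000e+00,  0.00000000e+00,
         1.00000000e+00]]), 'T': array([[ 0.00160308, -0.95371127, -0.30071956,  0.50835621],
       [-0.99997993, -0.00337202,  0.00536342, -0.40020168],
       [-0.00612918,  0.30070492, -0.95369753,  0.29356161],
       [ 0.        ,  0.        ,  0.        ,  1.        ]])}
```

View pics/w1.png

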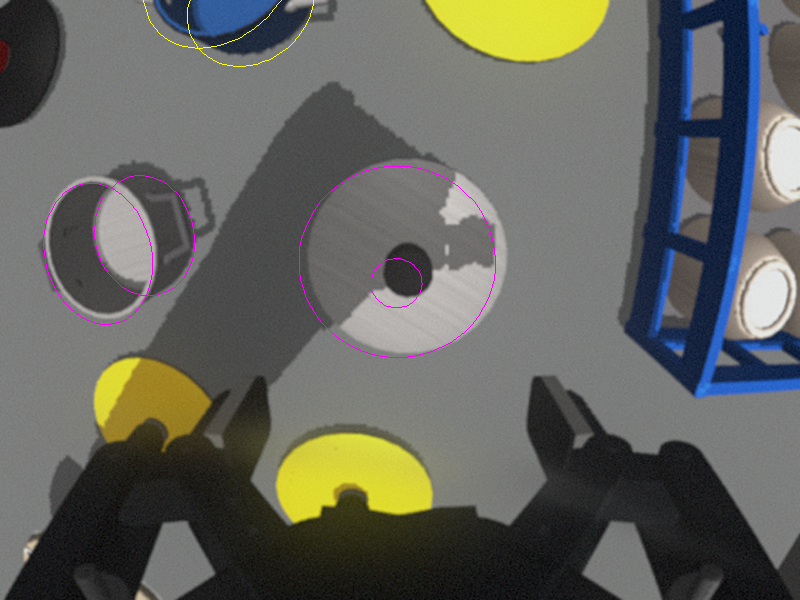

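Wrist view: steel_lid_large knob top at (408,270) and plate centre about (405,258), slightly off the prediction. steel_pot_small at (100,248) fits.

Run:
```python
from h import *
s=pickle.load(open("w.pkl","rb"));k=.7
print(wray(s,np.array((408,270))*k-.0,.048),wray(s,np.array((405.5,257.5))*k,.008), wray(s,np.array((101.5,249))*k,.06), s["T"][:3,3])
pos=pickle.load(open("pos.pkl","rb"));print(pos)
```

```text
[ 0.44624474 -0.40421611] [ 0.44424314 -0.40323931] [ 0.46392723 -0.22217332] [ 0.50835621 -0.40020168  0.29356161]
{'sll': array([ 0.43891388, -0.39759726]), 'sls': array([0.43892369, 0.00499216]), 'bls': array([0.63340583, 0.31170079]), 'bll': array([0.43691542, 0.39417815]), 'bps': array([ 0.61509618, -0.30057912]), 'sps': array([ 0.46035995, -0.21456266]), 'bpl': array([0.60826458, 0.08827806]), 'spl': array([0.43515938, 0.18261161])}
```

Call:
{"op": "move_arm", "data": {
  "commands": "0.006 0.002 0 0 0 0 1;0.006 0.0015 0.02 0 0 0 1;0 0 0.02 0 0 0 1;0 0 0.02 0 0 0 1;0 0 0.02 0 0 0 1;0 0 0.02 0 0 0 1;0 0 0.02 0 0 0 1;0 0 0.008 0 0 0 1;0 0 0 0 0 0 1;0 0 0 0 0 0 1"
}}

```text
clock: 2.65
position: [0.447, -0.4059, 0.0282]
eef_rot: [0.0, 1.0, -0.0, 0.001]
wrist_force: [0.3, -0.2, -0.5]
finger_gap: 0.0855
grip_force: 0.0
```

Call:
{"op": "move_arm", "data": {
  "commands": "-0.002 -0.002 0.0045 0 0 0 1;0 0 0 0 0 0 1;0 0 0 0 0 0 -1;0 0 0 0 0 0 -1;0 0 0 0 0 0 -1;0 0 0 0 0 0 -1;0 0 0 0 0 0 -1;0 0 0 0 0 0 -1;0 0 0 0 0 0 -1;0 0 0 0 0 0 -1"
}}

```text
clock: 3.9
position: [0.4448, -0.4037, 0.0232]
eef_rot: [0.0, 1.0, 0.0, 0.0]
wrist_force: [0.7, -0.2, 5.4]
finger_gap: 0.0259
grip_force: 59.2
```

Call:
{"op": "move_arm", "data": {
  "commands": "0 0 -0.02 0 0 0 -1;0 0 -0.04 0 0 0 -1;0 0 -0.05 0 0 0 -1;0 0 -0.05 0 0 0 -1;0 -0.04 0 0 0 0 -1;0 -0.05 0 0 0 0 -1;0 -0.05 0 0 0 0 -1;0 -0.05 0 0 0 0 -1;0 -0.05 0 0 0 0 -1;0 -0.05 0 0 0 0 -1"
}}

```text
clock: 5.15
position: [0.4434, -0.1116, 0.182]
eef_rot: [-0.0, 1.0, 0.0, -0.001]
wrist_force: [0.6, 0.8, -2.4]
finger_gap: 0.0261
grip_force: 59.5
```

Call:
{"op": "move_arm", "data": {
  "commands": "0 -0.05 0 0 0 0 -1;0 -0.05 0 0 0 0 -1;0 -0.03 0 0 0 0 -1;0 -0.01 0 0 0 0 -1;0 0 0 0 0 0 -1;0 0 0 0 0 0 -1;0 0 0 0 0 0 -1;0 0 0 0 0 0 -1;0 0 0 0 0 0 -1;0 0 0 0 0 0 -1"
}}

```text
clock: 6.4
position: [0.4444, 0.0265, 0.1829]
eef_rot: [-0.0, 1.0, -0.0, 0.0]
wrist_force: [-0.3, 0.1, -2.2]
finger_gap: 0.0264
grip_force: 59.5
```

Run:
```python
from h import *
pos=pickle.load(open("pos.pkl","rb")); pos['sll']=np.array([.4445,-.4035])
pickle.dump(pos,open("pos.pkl","wb"))
st,s=wsnap(0); print(st['position'],st['eef_rot'])
wover(s,pos,"pics/w2.png")
```

```text
[0.44442402 0.02649761 0.18287547] [-1.39368328e-05  9.99999999e-01 -1.91293814e-05  2.90138710e-05]
```

View pics/w2.png

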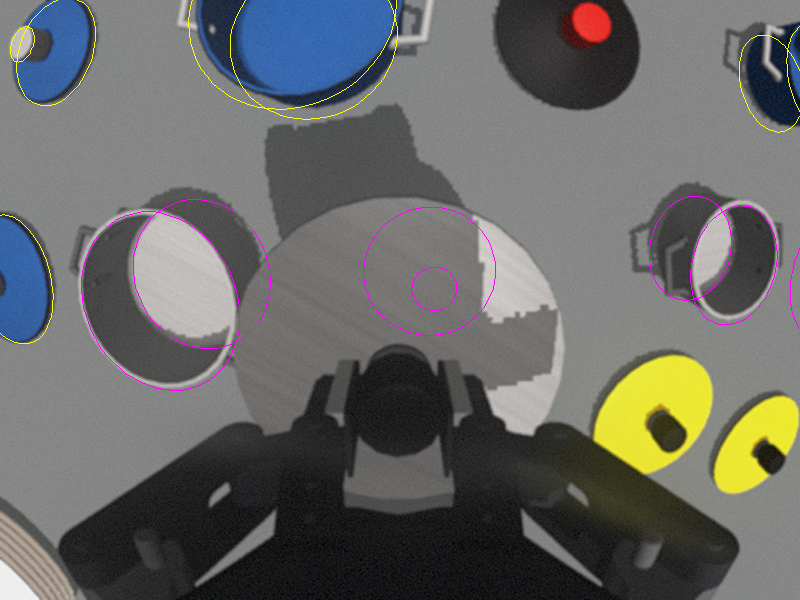

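Call:
{"op": "move_arm", "data": {
  "commands": "-0.002 -0.02 0 0 0 0 -1;-0.002 -0.035 0 0 0 0 -1;-0.002 -0.04 0 0 0 0 -1;-0.002 -0.035 0 0 0 0 -1;0 -0.02 0 0 0 0 -1;0 -0.007 0.01 0 0 0 -1;0 0 0.03 0 0 0 -1;0 0 0.03 0 0 0 -1;0 0 0.01 0 0 0 -1;0 0 0 0 0 0 -1"
}}

```text
clock: 7.7
position: [0.4362, 0.183, 0.1024]
eef_rot: [0.0, 1.0, -0.0, -0.001]
wrist_force: [0.1, 0.5, -1.2]
finger_gap: 0.0263
grip_force: 59.4
```

Lower slowly onto the pot and check the force.

Call:
{"op": "move_arm", "data": {
  "commands": "0 0 0.003 0 0 0 -1;0 0 0.003 0 0 0 -1;0 0 0.003 0 0 0 -1;0 0 0.002 0 0 0 -1;0 0 0.002 0 0 0 -1;0 0 0.001 0 0 0 -1;0 0 0.0005 0 0 0 -1;0 0 0 0 0 0 -1;0 0 0 0 0 0 -1;0 0 0 0 0 0 -1"
}}

```text
clock: 8.95
position: [0.4365, 0.1836, 0.0884]
eef_rot: [-0.0, 1.0, 0.0, 0.0]
wrist_force: [0.3, 0.1, -2.3]
finger_gap: 0.0263
grip_force: 59.4
```

Call:
{"op": "move_arm", "data": {
  "commands": "0 0 0.001 0 0 0 -1;0 0 0.0008 0 0 0 -1;0 0 0 0 0 0 -1;0 0 0 0 0 0 -1;0 0 0 0 0 0 1;0 0 0 0 0 0 1;0 0 0 0 0 0 1;0 0 0 0 0 0 1;0 0 0 0 0 0 1;0 0 0 0 0 0 1"
}}

```text
clock: 10.2
position: [0.4364, 0.1836, 0.0865]
eef_rot: [-0.0, 1.0, 0.0, 0.0]
wrist_force: [-0.3, 0.3, -0.2]
finger_gap: 0.0855
grip_force: 0.0
```

Call:
{"op": "move_arm", "data": {
  "commands": "0 0 -0.03 0 0 0 1;0 0 -0.035 0 0 0 1;0 -0.03 0 0 0 0 1;0 -0.045 0 0 0 0 1;0 -0.05 0 0 0 0 1;0 -0.045 0 0 0 0 1;0 -0.03 0 0 0 0 1;0 -0.01 0 0 0 0 1;0 0 0 0 0 0 1;0 0 0 0 0 0 1"
}}

```text
clock: 11.45
position: [0.4371, 0.392, 0.1515]
eef_rot: [0.0, 1.0, -0.001, 0.0]
wrist_force: [-0.5, -0.4, -0.7]
finger_gap: 0.0854
grip_force: 0.0
```

Run:
```python
from h import *
pos=pickle.load(open("pos.pkl","rb")); pos['spl']=np.array([.4365,.1835]); pos['bpl']=np.array([.612,.087])
MOD['sll']=[(.112,.014),(.072,.063)]; pos['sll']=pos['spl']
pickle.dump(pos,open("pos.pkl","wb"))
st,s=wsnap(0); print(st['position'],st['eef_rot'])
wover(s,pos,"pics/w3.png")
```

```text
[0.43705533 0.39201313 0.15149719] [ 4.98444770e-04  9.99999525e-01 -8.18658381e-04  1.77042995e-04]
```

View pics/w3.png

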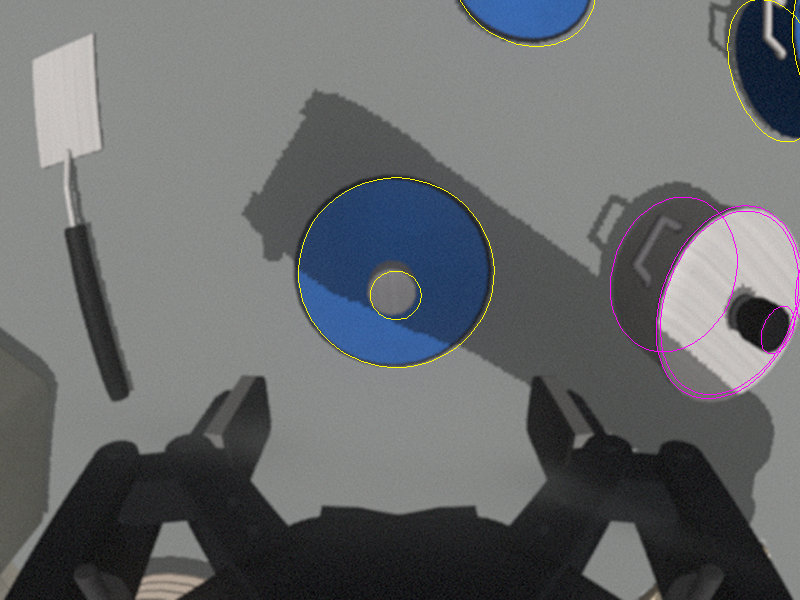

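The first lid's plate matches the seated model at (730,305). The blue large lid's overlay fits, with the knob top at about (393,291), so I grasp it.

Call:
{"op": "move_arm", "data": {
  "commands": "0.001 -0.003 0.02 0 0 0 1;0 0 0.03 0 0 0 1;0 0 0.03 0 0 0 1;0 0 0.025 0 0 0 1;0 0 0.015 0 0 0 1;0 0 0.005 0 0 0 1;0 0 0.002 0 0 0 1;0 0 0 0 0 0 1;0 0 0 0 0 0 1;0 0 0 0 0 0 1"
}}

```text
clock: 12.75
position: [0.4377, 0.3968, 0.0251]
eef_rot: [-0.0, 1.0, -0.0, 0.0]
wrist_force: [0.4, 0.3, -0.3]
finger_gap: 0.0853
grip_force: 0.0
```

Call:
{"op": "move_arm", "data": {
  "commands": "0 0 0 0 0 0 -1;0 0 0 0 0 0 -1;0 0 0 0 0 0 -1;0 0 0 0 0 0 -1;0 0 0 0 0 0 -1;0 0 0 0 0 0 -1;0 0 -0.02 0 0 0 -1;0 0 -0.04 0 0 0 -1;0 0 -0.05 0 0 0 -1;0 0 -0.05 0 0 0 -1"
}}

```text
clock: 14.0
position: [0.4369, 0.3964, 0.187]
eef_rot: [-0.0, 1.0, 0.0, -0.0]
wrist_force: [0.7, 0.4, -2.1]
finger_gap: 0.0255
grip_force: 59.2
```

Call:
{"op": "move_arm", "data": {
  "commands": "0.008 0.02 0 0 0 0 -1;0.015 0.035 0 0 0 0 -1;0.017 0.04 0 0 0 0 -1;0.015 0.035 0 0 0 0 -1;0.008 0.016 0 0 0 0 -1;0 0 0 0 0 0 -1;0 0 0 0 0 0 -1;0 0 0 0 0 0 -1;0 0 0 0 0 0 -1;0 0 0 0 0 0 -1"
}}

```text
clock: 15.25
position: [0.5002, 0.2511, 0.1845]
eef_rot: [-0.0, 1.0, 0.0, -0.0]
wrist_force: [-0.7, -0.9, -2.0]
finger_gap: 0.0259
grip_force: 59.4
```

Run:
```python
from h import *
pos=pickle.load(open("pos.pkl","rb")); pos.pop('bll');pos.pop('sll')
st,s=wsnap(0); print(st['position'],st['eef_rot'])
wover(s,pos,"pics/w4.png")
```

```text
[0.50017273 0.25105034 0.18453928] [-7.33128875e-05  9.99999906e-01  4.25999883e-04 -2.52357602e-05]
```

View pics/w4.png

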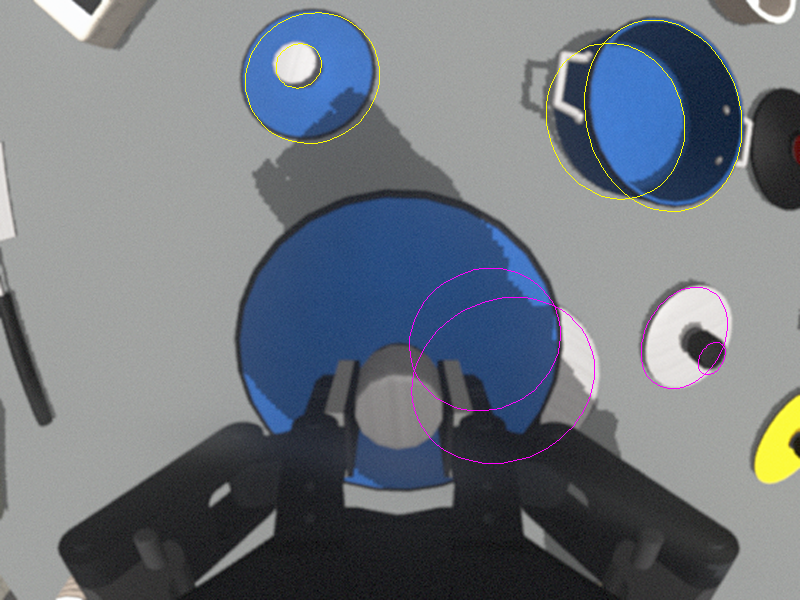

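Call:
{"op": "move_arm", "data": {
  "commands": "0.013 0.02 0 0 0 0 -1;0.025 0.035 0 0 0 0 -1;0.03 0.045 0 0 0 0 -1;0.025 0.035 0 0 0 0 -1;0.015 0.02 0 0 0 0 -1;0.005 0.009 0.01 0 0 0 -1;0 0 0.03 0 0 0 -1;0 0 0.03 0 0 0 -1;0 0 0.01 0 0 0 -1;0 0 0 0 0 0 -1"
}}

```text
clock: 16.55
position: [0.6127, 0.0878, 0.1042]
eef_rot: [-0.0, 1.0, 0.001, -0.001]
wrist_force: [0.7, -0.5, -1.3]
finger_gap: 0.0261
grip_force: 59.4
```

Call:
{"op": "move_arm", "data": {
  "commands": "0 0 0.003 0 0 0 -1;0 0 0.003 0 0 0 -1;0 0 0.003 0 0 0 -1;0 0 0.002 0 0 0 -1;0 0 0.001 0 0 0 -1;0 0 0.001 0 0 0 -1;0 0 0 0 0 0 -1;0 0 0 0 0 0 -1;0 0 0 0 0 0 -1;0 0 0 0 0 0 -1"
}}

```text
clock: 17.8
position: [0.6135, 0.0866, 0.0916]
eef_rot: [-0.0, 1.0, 0.0, 0.0]
wrist_force: [-0.3, -0.9, -2.7]
finger_gap: 0.0262
grip_force: 59.4
```

Call:
{"op": "move_arm", "data": {
  "commands": "0 0 0.001 0 0 0 -1;0 0 0.001 0 0 0 -1;0 0 0.001 0 0 0 -1;0 0 0 0 0 0 -1;0 0 0 0 0 0 -1;0 0 0 0 0 0 -1;0 0 0 0 0 0 -1;0 0 0 0 0 0 -1;0 0 0 0 0 0 -1;0 0 0 0 0 0 -1"
}}

```text
clock: 19.05
position: [0.6134, 0.0866, 0.0889]
eef_rot: [0.0, 1.0, 0.0, 0.0]
wrist_force: [-4.6, -1.0, 5.0]
finger_gap: 0.0258
grip_force: 59.8
```

Call:
{"op": "move_arm", "data": {
  "commands": "0 0 0 0 0 0 1;0 0 0 0 0 0 1;0 0 0 0 0 0 1;0 0 0 0 0 0 1;0 0 0 0 0 0 1;0 0 0 0 0 0 1;0 0 -0.02 0 0 0 1;0 0 -0.03 0 0 0 1;0 0 -0.03 0 0 0 1;0 0 -0.01 0 0 0 1"
}}

```text
clock: 20.3
position: [0.6147, 0.0871, 0.1821]
eef_rot: [-0.0, 1.0, 0.0, 0.002]
wrist_force: [0.6, 0.2, -0.7]
finger_gap: 0.0855
grip_force: 0.0
```

Call:
{"op": "move_arm", "data": {
  "commands": "0.003 -0.02 0 0 0 0 1;0.003 -0.04 0 0 0 0 1;0.004 -0.05 0 0 0 0 1;0.004 -0.05 0 0 0 0 1;0.003 -0.04 0 0 0 0 1;0.003 -0.02 0 0 0 0 1;0.001 -0.006 -0.01 0 0 0 1;0 0 0 0 0 0 1;0 0 0 0 0 0 1;0 0 0 0 0 0 1"
}}

```text
clock: 21.55
position: [0.6348, 0.3112, 0.1885]
eef_rot: [0.0, 1.0, -0.001, 0.0]
wrist_force: [-0.2, 0.2, 0.7]
finger_gap: 0.0857
grip_force: 0.0
```

Run:
```python
from h import *
pos=pickle.load(open("pos.pkl","rb")); pos['bpl']=np.array([.613,.087]);pos['bls']=np.array([.6345,.313]);pos['sls']=np.array([.44,.0035])
MOD['sll']=MOD['bll']=[(.112,.014),(.072,.063)]; pos['sll']=pos['spl']; pos['bll']=pos['bpl']
pickle.dump(pos,open("pos.pkl","wb"))
st,s=wsnap(0); print(st['position'],st['eef_rot'])
wover(s,pos,"pics/w5.png")
```

```text
[0.63479779 0.3111759  0.18854972] [ 3.15936171e-04  9.99999585e-01 -8.48949409e-04  9.84681057e-05]
```

View pics/w5.png

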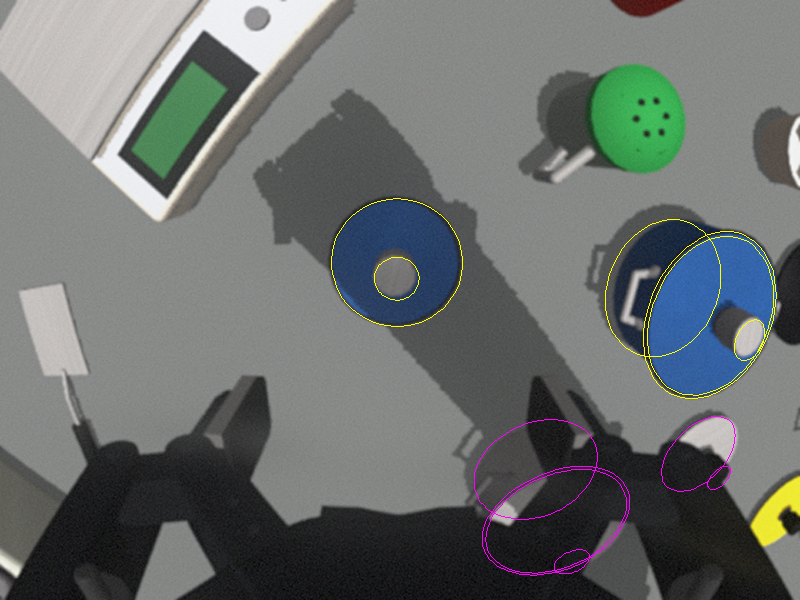

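blue_lid_large matches its seated outline at (710,315). The overlay also fits blue_lid_small at (397,262), so I grasp it.

Call:
{"op": "move_arm", "data": {
  "commands": "0 -0.002 0.02 0 0 0 1;0 0 0.035 0 0 0 1;0 0 0.04 0 0 0 1;0 0 0.035 0 0 0 1;0 0 0.02 0 0 0 1;0 0 0.01 0 0 0 1;0 0 0.003 0 0 0 1;0 0 0 0 0 0 1;0 0 0 0 0 0 1;0 0 0 0 0 0 1"
}}

```text
clock: 22.85
position: [0.6348, 0.3148, 0.0264]
eef_rot: [-0.0, 1.0, 0.0, 0.001]
wrist_force: [-0.2, -0.6, 0.2]
finger_gap: 0.0854
grip_force: 0.0
```

Call:
{"op": "move_arm", "data": {
  "commands": "0 0.001 0.0025 0 0 0 1;0 0 0 0 0 0 -1;0 0 0 0 0 0 -1;0 0 0 0 0 0 -1;0 0 0 0 0 0 -1;0 0 0 0 0 0 -1;0 0 0 0 0 0 -1;0 0 0 0 0 0 -1;0 0 0 0 0 0 -1;0 0 0 0 0 0 -1"
}}

```text
clock: 24.1
position: [0.6346, 0.3138, 0.0234]
eef_rot: [-0.0, 1.0, 0.0, 0.0]
wrist_force: [-0.8, 0.6, 3.5]
finger_gap: 0.0262
grip_force: 59.2
```

Call:
{"op": "move_arm", "data": {
  "commands": "0 0 -0.03 0 0 0 -1;0 0 -0.05 0 0 0 -1;0 0 -0.05 0 0 0 -1;0 0 -0.04 0 0 0 -1;-0.01 0.03 0 0 0 0 -1;-0.01 0.045 0 0 0 0 -1;-0.01 0.05 0 0 0 0 -1;-0.01 0.05 0 0 0 0 -1;-0.01 0.05 0 0 0 0 -1;-0.01 0.05 0 0 0 0 -1"
}}

```text
clock: 25.35
position: [0.5733, 0.0366, 0.1923]
eef_rot: [0.0, 1.0, -0.0, -0.001]
wrist_force: [0.8, -1.7, -0.4]
finger_gap: 0.0258
grip_force: 59.3
```

Call:
{"op": "move_arm", "data": {
  "commands": "-0.01 0.05 0 0 0 0 -1;-0.01 0.05 0 0 0 0 -1;-0.005 0.05 0 0 0 0 -1;0 0.035 0 0 0 0 -1;0 0.015 0 0 0 0 -1;0 0 0 0 0 0 -1;0 0 0 0 0 0 -1;0 0 0 0 0 0 -1;0 0 0 0 0 0 -1;0 0 0 0 0 0 -1"
}}

```text
clock: 26.6
position: [0.5495, -0.161, 0.1931]
eef_rot: [-0.0, 1.0, 0.0, 0.0]
wrist_force: [-0.2, 0.6, -0.8]
finger_gap: 0.0264
grip_force: 59.3
```

Run:
```python
from h import *
pos=pickle.load(open("pos.pkl","rb")); [pos.pop(k) for k in('bls','bll','sll','spl')]
st,s=wsnap(0); print(st['position'],st['eef_rot'])
wover(s,pos,"pics/w6.png")
```

```text
[ 0.54950439 -0.16100606  0.19311115] [-7.40883655e-06  9.99999936e-01  3.55059116e-04  5.25313808e-05]
```

View pics/w6.png

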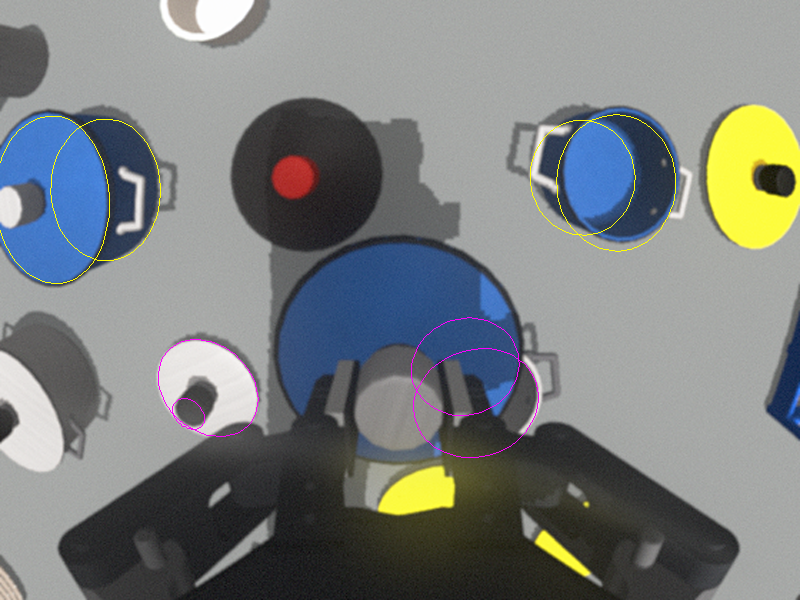

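The overlay for blue_pot_small is off. The actual rim spans x 561–680 and y 107–242, against 557–676 and 114–251 predicted, so I refit it.

Run:
```python
from h import *
from scipy.optimize import least_squares
s=pickle.load(open("w.pkl","rb"))
def box(p):
    q=(wproj(s,circ(p[0],p[1],.06,.044,181))+.5)*10/7; return np.r_[q.min(0),q.max(0)]
r=least_squares(lambda p:box(p)-[561,107,680,242],[.616,-.3],diff_step=1e-3); print(r.x,r.fun)
```

```text
[ 0.62080528 -0.30328575] [ 0.29567894 -0.57226305 -0.31657405  0.57775975]
```

Call:
{"op": "move_arm", "data": {
  "commands": "0.008 0.018 0 0 0 0 -1;0.016 0.032 0 0 0 0 -1;0.02 0.038 0 0 0 0 -1;0.016 0.03 0 0 0 0 -1;0.0085 0.017 0 0 0 0 -1;0.003 0.0075 0.01 0 0 0 -1;0 0 0.035 0 0 0 -1;0 0 0.035 0 0 0 -1;0 0 0.02 0 0 0 -1;0 0 0 0 0 0 -1"
}}

```text
clock: 27.9
position: [0.6198, -0.3035, 0.091]
eef_rot: [-0.001, 1.0, 0.0, -0.002]
wrist_force: [0.3, -0.5, -0.9]
finger_gap: 0.0263
grip_force: 59.2
```

Call:
{"op": "move_arm", "data": {
  "commands": "0 0 0.003 0 0 0 -1;0 0 0.003 0 0 0 -1;0 0 0.003 0 0 0 -1;0 0 0.003 0 0 0 -1;0 0 0.001 0 0 0 -1;0 0 0 0 0 0 -1;0 0 0 0 0 0 -1;0 0 0 0 0 0 -1;0 0 0 0 0 0 -1;0 0 0 0 0 0 -1"
}}

```text
clock: 29.15
position: [0.621, -0.3039, 0.0801]
eef_rot: [-0.0, 1.0, 0.0, 0.0]
wrist_force: [0.3, -0.0, -1.2]
finger_gap: 0.026
grip_force: 59.2
```

Call:
{"op": "move_arm", "data": {
  "commands": "0 0 0.001 0 0 0 -1;0 0 0.001 0 0 0 -1;0 0 0.001 0 0 0 -1;0 0 0.001 0 0 0 -1;0 0 0 0 0 0 -1;0 0 0 0 0 0 -1;0 0 0 0 0 0 -1;0 0 0 0 0 0 -1;0 0 0 0 0 0 -1;0 0 0 0 0 0 -1"
}}

```text
clock: 30.4
position: [0.6209, -0.3039, 0.076]
eef_rot: [-0.0, 1.0, 0.0, 0.0]
wrist_force: [0.2, -0.3, -1.1]
finger_gap: 0.0263
grip_force: 59.2
```

Call:
{"op": "move_arm", "data": {
  "commands": "0 0 0.0007 0 0 0 -1;0 0 0 0 0 0 -1;0 0 0 0 0 0 1;0 0 0 0 0 0 1;0 0 0 0 0 0 1;0 0 0 0 0 0 1;0 0 0 0 0 0 1;0 0 0 0 0 0 1;0 0 -0.02 0 0 0 1;0 0 -0.03 0 0 0 1"
}}

```text
clock: 31.65
position: [0.6206, -0.3037, 0.1262]
eef_rot: [-0.0, 1.0, 0.0, -0.001]
wrist_force: [0.7, -0.9, 1.5]
finger_gap: 0.0855
grip_force: 0.0
```

Call:
{"op": "move_arm", "data": {
  "commands": "0 0 -0.035 0 0 0 1;-0.01 -0.02 -0.015 0 0 0 1;-0.025 -0.04 0 0 0 0 1;-0.03 -0.05 0 0 0 0 1;-0.03 -0.05 0 0 0 0 1;-0.03 -0.05 0 0 0 0 1;-0.025 -0.045 0 0 0 0 1;-0.02 -0.035 0 0 0 0 1;-0.011 -0.015 0 0 0 0 1;0 -0.0025 0 0 0 0 1"
}}

```text
clock: 32.9
position: [0.4402, 0.0038, 0.1764]
eef_rot: [0.001, 1.0, 0.001, 0.001]
wrist_force: [-0.1, -0.9, -0.0]
finger_gap: 0.0855
grip_force: 0.0
```

Run:
```python
from h import *
pos=pickle.load(open("pos.pkl","rb")); [pos.pop(k) for k in('bll','sll','spl')]
pos['bps']=np.array([.621,-.3035]); pos['bls']=pos['bps']; MOD['bls']=[(.1,.014),(.06,.047)]
st,s=wsnap(0); print(st['position'],st['eef_rot'])
wover(s,pos,"pics/w7.png")
```

```text
[0.44015069 0.00382285 0.17639034] [5.11673591e-04 9.99999255e-01 6.30144499e-04 9.11601359e-04]
```

View pics/w7.png

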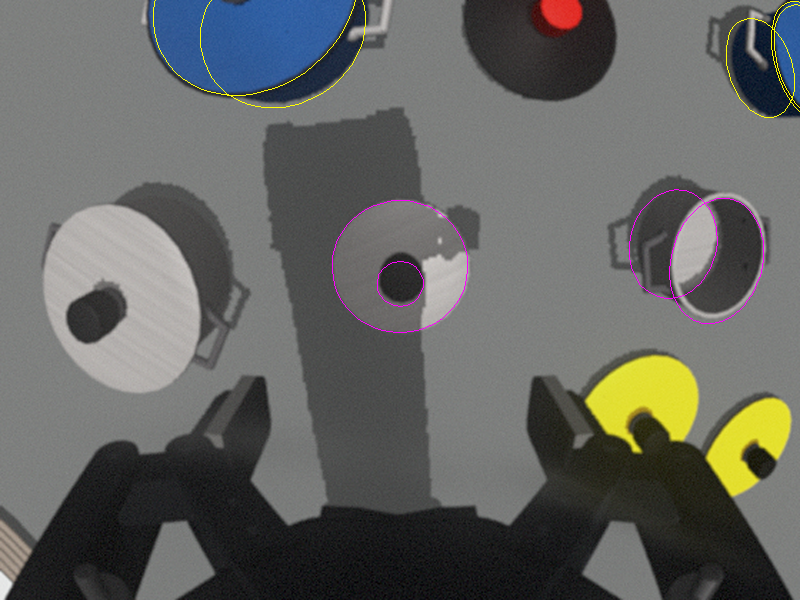

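blue_lid_small sits on its outline at the upper right, and the steel_lid_small overlay fits at (400,266). I descend and grasp.

Call:
{"op": "move_arm", "data": {
  "commands": "0 0 0.02 0 0 0 1;0 0 0.035 0 0 0 1;0 0 0.04 0 0 0 1;0 0 0.03 0 0 0 1;0 0 0.015 0 0 0 1;0 0 0.008 0 0 0 1;0 0 0.002 0 0 0 1;0 0 0 0 0 0 1;0 0 0 0 0 0 1;0 0 0 0 0 0 1"
}}

```text
clock: 34.2
position: [0.4403, 0.0036, 0.0258]
eef_rot: [0.0, 1.0, 0.0, 0.0]
wrist_force: [-1.1, -0.1, -0.4]
finger_gap: 0.0852
grip_force: 0.0
```

Grasp, then lift and go to a viewpoint 0.1 m short of the pot.

Call:
{"op": "move_arm", "data": {
  "commands": "0 0 0.0022 0 0 0 1;0 0 0 0 0 0 -1;0 0 0 0 0 0 -1;0 0 0 0 0 0 -1;0 0 0 0 0 0 -1;0 0 0 0 0 0 -1;0 0 0 0 0 0 -1;0 0 0 0 0 0 -1;0 0 0 0 0 0 -1;0 0 0 0 0 0 -1"
}}

```text
clock: 35.45
position: [0.4402, 0.0035, 0.0234]
eef_rot: [0.0, 1.0, 0.0, 0.0]
wrist_force: [-1.4, -0.4, 4.9]
finger_gap: 0.0263
grip_force: 58.8
```

Call:
{"op": "move_arm", "data": {
  "commands": "0 0 -0.03 0 0 0 -1;0 0 -0.05 0 0 0 -1;0 0 -0.05 0 0 0 -1;0 0.02 -0.02 0 0 0 -1;0 0.035 0 0 0 0 -1;0 0.03 0 0 0 0 -1;0 0.015 0 0 0 0 -1;0 0 0 0 0 0 -1;0 0 0 0 0 0 -1;0 0 0 0 0 0 -1"
}}

```text
clock: 36.7
position: [0.44, -0.0951, 0.1731]
eef_rot: [-0.0, 1.0, 0.001, -0.0]
wrist_force: [0.3, 0.3, -0.6]
finger_gap: 0.026
grip_force: 59.1
```

Run:
```python
from h import *
pos=pickle.load(open("pos.pkl","rb")); [pos.pop(k) for k in('bll','sll','spl','bpl','bls','bps','sls')]
pos['sps']=np.array([.463,-.216])
st,s=wsnap(0); print(st['position'],st['eef_rot'])
wover(s,pos,"pics/w8.png")
```

```text
[ 0.44003602 -0.09514458  0.17310936] [-1.46406482e-04  9.99999418e-01  1.06902639e-03 -4.02754590e-06]
```

View pics/w8.png

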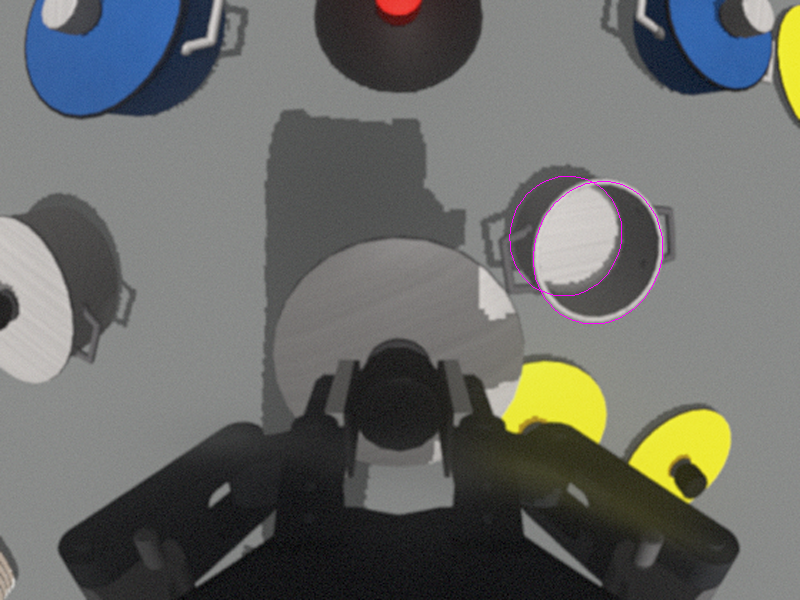

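The steel_pot_small overlay fits exactly (rim centre (598,252)). Place the lid.

Call:
{"op": "move_arm", "data": {
  "commands": "0.004 0.02 0 0 0 0 -1;0.006 0.035 0 0 0 0 -1;0.007 0.035 0 0 0 0 -1;0.004 0.02 0 0 0 0 -1;0.002 0.008 0 0 0 0 -1;0 0.003 0.01 0 0 0 -1;0 0 0.03 0 0 0 -1;0 0 0.03 0 0 0 -1;0 0 0.011 0 0 0 -1;0 0 0 0 0 0 -1"
}}

```text
clock: 38.0
position: [0.4627, -0.2165, 0.0917]
eef_rot: [-0.0, 1.0, 0.001, -0.001]
wrist_force: [0.4, -0.5, -1.0]
finger_gap: 0.0262
grip_force: 59.1
```

Call:
{"op": "move_arm", "data": {
  "commands": "0 0 0.003 0 0 0 -1;0 0 0.003 0 0 0 -1;0 0 0.003 0 0 0 -1;0 0 0.003 0 0 0 -1;0 0 0.001 0 0 0 -1;0 0 0 0 0 0 -1;0 0 0 0 0 0 -1;0 0 0 0 0 0 -1;0 0 0 0 0 0 -1;0 0 0 0 0 0 -1"
}}

```text
clock: 39.25
position: [0.463, -0.2174, 0.0792]
eef_rot: [-0.0, 1.0, 0.0, 0.0]
wrist_force: [-1.1, 0.2, -1.3]
finger_gap: 0.0256
grip_force: 59.1
```

Call:
{"op": "move_arm", "data": {
  "commands": "0 -0.0005 0.001 0 0 0 -1;0 0 0.001 0 0 0 -1;0 0 0.001 0 0 0 -1;0 0 0.0008 0 0 0 -1;0 0 0 0 0 0 -1;0 0 0 0 0 0 -1;0 0 0 0 0 0 -1;0 0 0 0 0 0 -1;0 0 0 0 0 0 -1;0 0 0 0 0 0 -1"
}}

```text
clock: 40.5
position: [0.463, -0.2169, 0.0756]
eef_rot: [0.0, 1.0, 0.0, 0.0]
wrist_force: [-3.0, 0.9, 5.0]
finger_gap: 0.0262
grip_force: 59.6
```

Call:
{"op": "move_arm", "data": {
  "commands": "0 0 0 0 0 0 1;0 0 0 0 0 0 1;0 0 0 0 0 0 1;0 0 0 0 0 0 1;0 0 0 0 0 0 1;0 0 0 0 0 0 1;0 0 -0.02 0 0 0 1;0 0 -0.04 0 0 0 1;0 0 -0.05 0 0 0 1;0 0 -0.05 0 0 0 1"
}}

```text
clock: 41.75
position: [0.4627, -0.2168, 0.2369]
eef_rot: [-0.0, 1.0, 0.0, -0.0]
wrist_force: [1.3, -0.5, 0.6]
finger_gap: 0.0852
grip_force: 0.0
```

Call:
{"op": "move_arm", "data": {
  "commands": "0 -0.03 -0.05 0 0 0 1;0 -0.03 -0.03 0 0 0 1;0 -0.03 0 0 0 0 1;0 0 0 0 0 0 1;0 0 0 0 0 0 1;0 0 0 0 0 0 1;0 0 0 0 0 0 1;0 0 0 0 0 0 1;0 0 0 0 0 0 1;0 0 0 0 0 0 1"
}}

```text
clock: 43.0
position: [0.4629, -0.127, 0.3153]
eef_rot: [-0.0, 1.0, 0.0, -0.0]
wrist_force: [-0.6, 1.0, -0.0]
finger_gap: 0.0854
grip_force: 0.0
```

Run:
```python
from h import *
pos=pickle.load(open("pos.pkl","rb")); pos['bps']=np.array([.621,-.3035]);pos['sps']=np.array([.463,-.2165])
for a,b,h in(('sls','sps',.06),('bls','bps',.06),('sll','spl',.072),('bll','bpl',.072)):
    pos[a]=pos.pop(b); MOD[a]=[(h+.04,.014),(h,MOD[a][1][1])]
st,s=wsnap(0); print(st['position'],st['eef_rot'])
wover(s,pos,"pics/w9.png")
```

```text
[ 0.46292075 -0.12695928  0.31531145] [-6.73560755e-05  9.99999998e-01  1.11295687e-05 -7.74056622e-06]
```

View pics/w9.png

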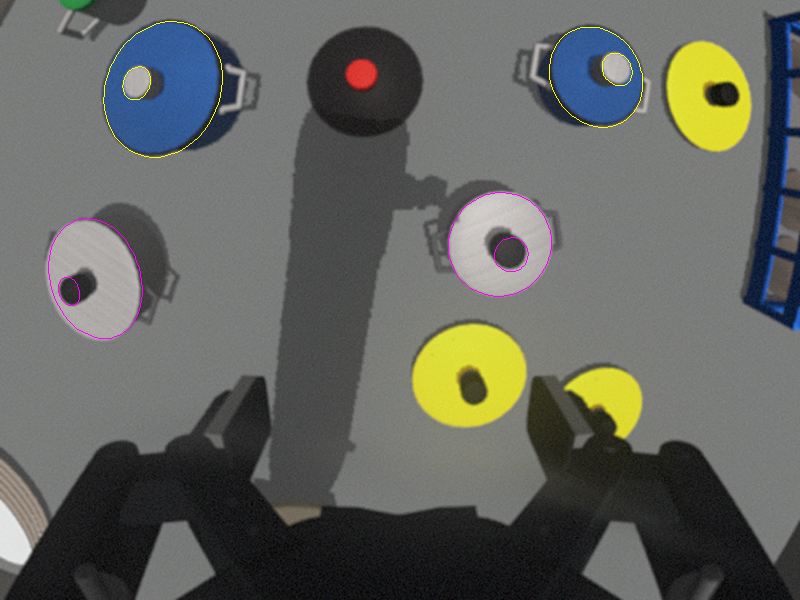

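All four lids, plates and knobs alike, match their level, fully seated outlines, and the arm is clear.

```bash
python3 -c "
from bench import job
print(job.sign_off())"
```

```text
the job is handed in; nothing more can be done
None
```

All four lids are on their own pots, and in the last wrist picture each one matches its level, fully seated outline; the job is handed in at about 43 s of the 112 s limit, and no verdict came back.

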